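Take the clogged filter cassette out of a spray-bench extractor

ROBOT

A 6-joint arm with a two-finger parallel gripper is mounted at the origin on the work surface. World frame = base frame: x ahead of the robot, y to its left, z up, the work surface at z = 0. Lengths are in m, angles in rad, forces in N, time in s.
With the tool pointing down it reaches from about 0.275 to 0.975 m from the base axis. Payload 8.4 kg.
Tool frame: the origin (TCP) lies between the finger pads; the fingertips stand 8 mm ahead of it and the grasp point (between the pads) lies 11 mm behind it (ctrl.tips_ahead is the distance from the TCP to the fingertips, in m); z points along the fingers, y is the direction in which the jaws open and shut (so a half turn about z gives the same grasp; the last joint's range is limited). The gripper opens to 92 mm and grips with 3 to 60 N. Pads are 20 mm wide; open, the fingers measure 128 mm over their backs; the gripper's body (75 mm by 189 mm) begins 69 mm behind the grasp point.
Start: joints at [-1.189, 0.353, 1.633, -0, 1.155, -0.002], TCP at [0.234, -0.58, 0.223] pointing down, gripper open.
Joint ranges: [-2.63, 2.63], [-0.92, 2.1], [0.06, 2.66], [-1.3, 4.44], [0, 2.69], [-3.02, 3.02]. Speed limits (rad/s): [2.22, 2.22, 2.79, 3.14, 3.14, 3.14].

INTERFACE

Orientations are given as [roll, pitch, yaw] about the fixed x, y, z axes, in that order (R = Rz(yaw) Ry(pitch) Rx(roll)).
In Python, from cell import ctrl gives the robot as it stands.
- The arm moves only by the tool servo_tool, never from a script. Its argument "deltas" is a list of rows, each a list of 7 numbers: the opening, from -1 (shut) to 1 (fully open), then the shift along the tool's x, y, z scaled (see below), then the turn, a rotation vector about the tool's x, y, z scaled (see below). A call has 1 to 10 rows; each row shifts and turns the pose as measured when the row begins, along the tool's axes as they then stand; what a row does not reach is not made up. The controller multiplies each number of a shift by 20 mm and each number of a turn by 5 degrees. A row lasts 1/12 s, in which the tool goes at most 41.7 mm and 7.16 degrees, less where a joint would pass 70% of its speed; a pose out of reach is approached as far as the arm can. A call with a number of a shift or a turn outside -1 to 1 is refused whole. A call with a gripper value outside its range is refused whole. The fingers move at their own pace and stop on an object; "grip_force" is the grip in N (left out, the last holds). Time passes only in rows, so rows that do not move let the fingers close. It gives the time, the measured TCP pose, the force and the opening at its end, in the units of the state.
- ctrl.get_state(): the state, without advancing time (a new reading comes with each control period).
- ctrl.get_image(name): name is "scene" or "top"; returns a dict with "frame" (480x640x3 uint8, red, green, blue), "fx", "fy", "cx", "cy" (pixels), "T" (4x4, takes a point from camera to world coordinates). Camera axes: x right, y up, looking along -z (the intrinsics and any distortion apply to the point x, -y, -z); pixel columns grow to the right and rows downward; lengths in m; the calibration is good to about 2 mm. A picture is of the moment at which its call begins. There is no depth.
- ctrl.finish_job(): hands the job in, once; it reports no verdict.
The state is a dict: "time": time; "joints": joint angles; "joint_vel": joint speeds; "joint_torque": joint torques, N m; "ee_pos": TCP position; "eef_rot": TCP orientation; "wrist_force": force on the tool from outside, world axes, zero at the start; "torque": the same for the moment, N m; "grip_width": finger opening in m.
Only numpy, scipy, OpenCV 4.12 (cv2) and the standard library are available. Lean on these libraries where they do the work, as an engineer would, in place of code of your own. Each camera call takes 0.05 s, during which the arm holds its last target. There are 200 camera calls.

TASK

The fine filter of the spray bench's extractor is clogged. Take the coarse pre-filter panel off the sloping intake and lay it flat on the middle of the brown paper sheet, handle up; then squeeze the two side buttons on the grip of the cassette behind it, draw the cassette out and set it down in the middle of the steel tray, flat, grip up. Lower both right down before letting go, so that neither is dropped, and leave the other things on the bench where they are.

Things in the scene. Friction and masses are not known exactly. Their poses are not given: they have to be found in the camera images.
- unit: The extractor: grey steel bench unit, 290 (x) by 222 (y) by 238 mm high, fixed to the bench, its sloping intake turned to the robot; a duct leaves its back towards the far edge of the bench. Origin: centre of its underside.
- bay: The unit's intake face, sloping at 35 degrees, looking up and towards the robot. Origin: middle of the face, 150 mm above the bench. x points up the slope, y across it to the left, z straight out of the face, 35 degrees from vertical. Side cheeks at y = +-103 mm stand 14 mm above the face.
- bay_pocket (a point): Middle of the seat of the pocket in the face, 96 mm below the face (axes of the bay). The pocket is open over x +-62 mm and y +-77 mm; the cassette fills its lower 45 mm, behind the panel.
- bay_lip (a point): Middle of the free edge of the lip along the face's lower edge (axes of the bay): x = -76 mm, underside 13.5 mm and top 17.5 mm above the face. The panel's lower edge stands under it, against a stop at x = -89 mm.
- panel: The coarse pre-filter panel: metal mesh in an aluminium frame, 170 (x) by 200 (y) by 10 mm, 0.35 kg, loose, covering the pocket. Origin: centre of its underside; axes at the start as the bay's, z on the handle's side. Its lower 13 mm catch under the lip: slide it up the slope by 15 to 35 mm, then lift it off along the bay's z.
- panel_handle (a point): Middle of the panel's handle bar, 44 mm above the panel's underside. The bar is 100 mm long along the panel's x, 10 mm thick across y and 12 mm high, with 28 mm free under it, on a post at each end (inner faces 42 mm from the middle). Grasp it across y.
- cassette: The fine filter cassette: grey plastic frame, pleated filter, 120 (x) by 150 (y) by 45 mm, 0.3 to 0.56 kg, loose, in the pocket behind the panel. Origin: centre of its underside; axes as the bay's while seated. A grip of 36 (x) by 40 (y) mm in its middle rises to z = 92 mm. With both buttons fully pressed it draws straight out along the bay's z, and is clear after 115 mm.
- cassette_grip (a point): Midway between the grip's two buttons, 78 mm above the cassette's underside; while seated it lies 18 mm below the intake face. The latch bars lie on the cassette's front (tops 28 mm below this point), 12 mm wide, from the grip to 7 mm beyond the cassette's sides, in slots of the pocket's walls.
- button_left (a joint): The black button on the grip's +y side and its latch bar: 0 out, 0.008 m fully pressed, latch free. Its pad is 24 (x) by 20 (z) mm, centred at z = 78 mm of the cassette; outer face 30 mm from the middle, 22 mm when pressed. Spring: 5 N at first, 11 N fully pressed; springs back when let go.
- button_right (a joint): The same button on the grip's -y side. The grip measures 60 mm over both pads with the buttons out, 44 mm with both fully pressed.
- sheet: Brown paper sheet with overspray spots, 260 (x) by 260 (y) by 2 mm, fixed on the bench beside the unit, on its left or its right. Origin: centre of its underside.
- tray: Shallow open steel tray, 250 (x) by 230 (y) mm outside, 26 mm high, walls and floor 4 mm thick, fixed on the bench on the other side of the unit. Origin: centre of its underside.
- shoe: Bystander: black shoe, 275 mm long, 106 mm high. Origin: under its middle.
- gun: Bystander: spray gun with cup, lying on its side, about 150 by 250 mm, 72 mm high. Origin: under its body.
- jar_a: Bystander: grey jar with black cap, 64 mm across, 75 mm high. Origin: centre of its foot.
- jar_b: Bystander: glass jar with white cap, 72 mm across, 60 mm high. Origin: centre of its foot.
- tin: Bystander: open steel tin, 76 mm across, 32 mm high, on the flat top of the extractor. Origin: centre of its foot.
- bottle: Bystander: clear bottle, 60 mm across, 160 mm high. Origin: centre of its foot.
- brush: Bystander: brush lying on the bench, 170 mm long. Origin: under its middle.

How it is judged:
By the outcome, as a careful person would: the job done as asked, in the order asked, and still so for the second after the job is handed in, with the robot touching nothing.
It also fails if it takes over 67 s, if anything falls off the work surface, if the arm or the gripper's body presses on something with over 40 N, if the wrist force passes 120 N, or if a joint passes its speed limit or range.

## Working session

There is one attempt and no reset: what is moved stays moved. The work goes in short steps, Python scripts to look and compute and a tool call to move; the robot and the scene stay as the last step left them, time stands still between calls to the robot, and variables do not carry over. Pictures are saved under pics/ and viewed, about 8 in all and at most 12, crops included, and the job is handed in when it is done.

Besides the shell and the picture viewer there is one more tool, called as a command line: name --pt "numbers of a row" for each row, then --argument value for the rest. servo_tool: Moves the arm, as the interface text tells. Shifts and turns lie within -1 to 1; 1 stands for 20 mm of shift or 5 degrees of turn. Its arguments: {"type":"object","properties":{"deltas":{"type":"array"},"grip_force":{"type":"number"}},"required":["deltas"]}

```bash
mkdir -p pics; ls; python3 - <<'E'
from cell import ctrl
import cv2,numpy as np
s=ctrl.get_state()
for k,v in s.items(): print(k,np.round(v,3))
print(ctrl.tips_ahead)
for n in("scene","top"):
    im=ctrl.get_image(n); cv2.imwrite(f"pics/{n}0.png",cv2.cvtColor(im["frame"],cv2.COLOR_RGB2BGR))
    print(n,[round(float(im[k]),2) for k in("fx","fy","cx","cy")],[k for k in im], np.round(im["T"],4).tolist())
E
```

```text
pics
time 0.0
joints [-1.189  0.354  1.634  0.     1.155 -0.002]
joint_vel [-0.001 -0.001 -0.001  0.     0.001  0.   ]
joint_torque [ 1.0000e-03 -5.9385e+01 -3.3421e+01  7.0000e-02  2.4000e-02 -0.0000e+00]
ee_pos [ 0.234 -0.579  0.222]
eef_rot [-3.14  -0.     0.384]
wrist_force [ 0.534 -0.544  0.439]
torque [ 0.035 -0.002 -0.032]
grip_width 0.092
0.008
scene [476.8, 476.8, 320.67, 234.61] ['frame', 'fx', 'fy', 'cx', 'cy', 'T'] [[-0.718, -0.6632, 0.2111, 0.9347], [0.696, -0.6812, 0.227, 0.3553], [-0.0068, 0.3099, 0.9507, 1.6776], [0.0, 0.0, 0.0, 1.0]]
top [498.16, 498.16, 318.29, 237.06] ['frame', 'fx', 'fy', 'cx', 'cy', 'T'] [[-0.0113, 0.9979, -0.0633, 0.5031], [-0.9999, -0.012, -0.0119, -0.0092], [-0.0126, 0.0632, 0.9979, 1.4196], [0.0, 0.0, 0.0, 1.0]]
```

View pics/scene0.png

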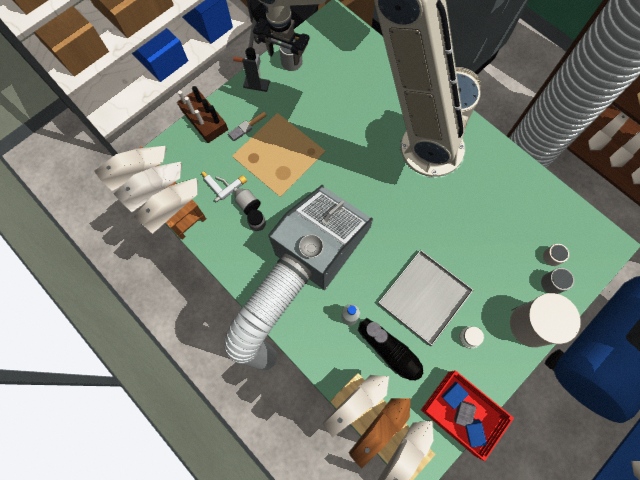

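View pics/top0.png

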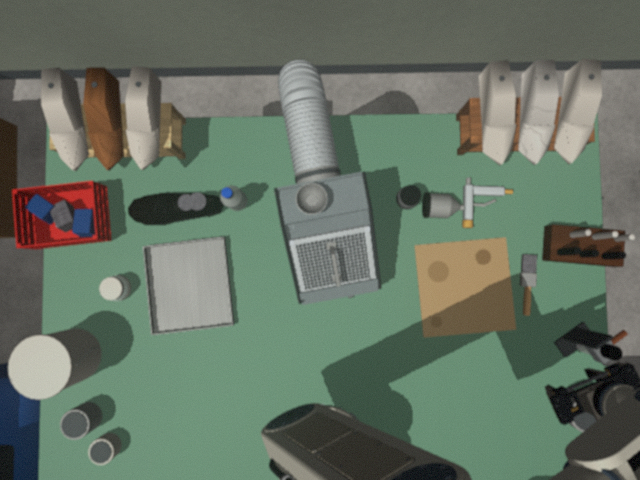

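The scene shows the unit near (322,235), the sheet at (278,155) and the tray at (425,297). In the top view the unit is at (328,237), with the handle bar at about (337,262), the tray at (190,285) and the sheet at (466,287). I'll crop in on the unit in both views.

```bash
python3 - <<'E'
import cv2,numpy as np
a=cv2.imread("pics/scene0.png")[180:295,265:377]; b=cv2.imread("pics/top0.png")[170:305,275:385]
A=cv2.resize(a,None,fx=3.5,fy=3.5,interpolation=cv2.INTER_CUBIC);B=cv2.resize(b,None,fx=3.5,fy=3.5,interpolation=cv2.INTER_CUBIC)
o=np.zeros((480,790,3),np.uint8);o[:A.shape[0],:A.shape[1]]=A;o[:B.shape[0],400:400+B.shape[1]]=B
cv2.imwrite("pics/c1.png",o)
# sheet & tray
for n in("scene","top"):
    im=cv2.imread(f"pics/{n}0.png");h=cv2.cvtColor(im,cv2.COLOR_BGR2HSV)
    roi=np.zeros(im.shape[:2],np.uint8)
    (x0,y0,x1,y1)=(228,110,328,198) if n=="scene" else (410,232,518,342)
    roi[y0:y1,x0:x1]=1
    m=((h[...,0]<26)&(h[...,1]>60)).astype(np.uint8)*roi
    c=max(cv2.findContours(m,0,2)[0],key=cv2.contourArea); print(n,"sheet",cv2.contourArea(c),np.round(cv2.boxPoints(cv2.minAreaRect(c)),1).tolist(),cv2.approxPolyDP(c,6,True).reshape(-1,2).tolist())
    (x0,y0,x1,y1)=(372,245,476,348) if n=="scene" else (140,230,240,338)
    roi[:]=0;roi[y0:y1,x0:x1]=1
    m=((h[...,1]<60)).astype(np.uint8)*roi
    c=max(cv2.findContours(m,0,2)[0],key=cv2.contourArea); print(n,"tray",cv2.contourArea(c),np.round(cv2.boxPoints(cv2.minAreaRect(c)),1).tolist(),cv2.approxPolyDP(c,6,True).reshape(-1,2).tolist())
E
```

```text
scene sheet 3836.5 [[232.0, 156.10000610351562], [276.20001220703125, 106.9000015258789], [324.5, 150.39999389648438], [280.29998779296875, 199.60000610351562]] [[277, 113], [232, 156], [280, 196], [324, 150]]
scene tray 4759.5 [[375.6000061035156, 304.8999938964844], [418.5, 247.60000610351562], [474.20001220703125, 289.3999938964844], [431.20001220703125, 346.70001220703125]] [[420, 250], [378, 304], [432, 345], [473, 289]]
top sheet 8295.5 [[414.29998779296875, 245.10000610351562], [506.29998779296875, 236.10000610351562], [515.4000244140625, 328.79998779296875], [423.3999938964844, 337.79998779296875]] [[505, 238], [415, 246], [424, 336], [515, 328]]
top tray 7951.5 [[132.60000610351562, 242.1999969482422], [233.5, 234.10000610351562], [241.3000030517578, 329.8999938964844], [140.39999389648438, 338.1000061035156]] [[226, 236], [141, 246], [140, 308], [147, 306], [149, 329], [140, 333], [234, 327], [231, 294], [238, 289], [230, 288]]
```

View pics/c1.png

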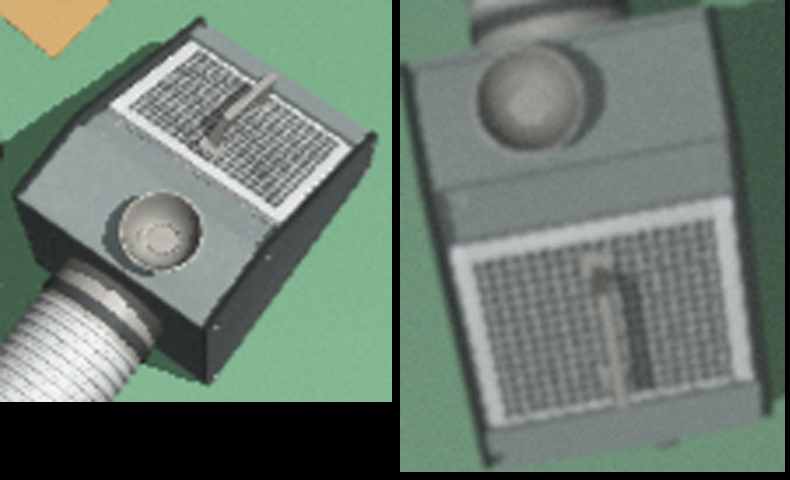

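The crop shows the panel with its upper edge free, its lower edge under the lip, and the handle bar running up the slope. I'll fit the bay pose to the panel corners and bar ends picked in both views.

```bash
cat > h.py <<'E'
import numpy as np,cv2
from scipy.optimize import least_squares
from scipy.spatial.transform import Rotation as R
CAM={"scene":((476.8,320.67,234.61),np.array([[-0.718,-0.6632,0.2111,0.9347],[0.696,-0.6812,0.227,0.3553],[-0.0068,0.3099,0.9507,1.6776]])),
"top":((498.16,318.29,237.06),np.array([[-0.0113,0.9979,-0.0633,0.5031],[-0.9999,-0.012,-0.0119,-0.0092],[-0.0126,0.0632,0.9979,1.4196]]))}
def proj(n,P):
    (f,cx,cy),T=CAM[n]; q=(np.atleast_2d(P)-T[:,3])@T[:,:3]
    return np.c_[cx+f*q[:,0]/-q[:,2],cy-f*q[:,1]/-q[:,2]]
def onplane(n,uv,z):
    (f,cx,cy),T=CAM[n]; uv=np.atleast_2d(uv)
    d=np.c_[(uv[:,0]-cx)/f,-(uv[:,1]-cy)/f,-np.ones(len(uv))]@T[:,:3].T
    return T[:,3]+d*((z-T[2,3])/d[:,2])[:,None]
def tri(a,b):
    A=[];B=[]
    for n,uv in(("scene",a),("top",b)):
        o=CAM[n][1][:,3];d=onplane(n,uv,0)[0]-o;d/=np.linalg.norm(d);M=np.eye(3)-np.outer(d,d);A.append(M);B.append(M@o)
    return np.linalg.solve(sum(A),sum(B))
def bayR(yaw): # x up slope, z out 35 deg from vertical toward robot
    return R.from_euler('z',yaw)*R.from_euler('y',-35,degrees=True)
E
python3 - <<'E'
from h import *
S=np.array([[277,222],[112,104],[352,150],[195,42],[208,147],[272,77]])/3.5+[265,180]
T=np.array([[52,248],[332,199],[92,428],[352,380],[198,258],[222,402]])/3.5+[275,170]
M=np.array([[81,100,10],[81,-100,10],[-76,100,12],[-76,-100,12],[46,0,50],[-54,0,50]])/1e3
for i in range(6): print("tri",np.round(tri(S[i],T[i]),3))
def res(p,free=False):
    P=bayR(p[3]).apply(M)+p[:3]; return np.r_[(proj("scene",P)-S).ravel(),(proj("top",P)-T).ravel()]
r=least_squares(res,[.6,0,.15,0.1],loss='soft_l1')
print("bay",np.round(r.x,4)); print(np.round(res(r.x).reshape(2,6,2),1).tolist())
print("R z",bayR(r.x[3]).as_matrix().round(3).tolist())
for nm,s,t,z,half in(("sheet",[[277,113],[232,156],[280,196],[324,150]],[[505,238],[415,246],[424,336],[515,328]],.002,.13),
  ("tray",[[420,250],[378,304],[432,345],[473,289]],[[226.5,236],[144.5,246],[151,333],[234,325]],.026,.12)):
    for n,q in(("scene",s),("top",t)):
        W=onplane(n,q,z);print(nm,n,np.round(W[:,:2],3).tolist(),"c",W.mean(0).round(3))
E
```

```text
tri [0.572 0.076 0.195]
tri [ 0.603 -0.119  0.193]
tri [0.44  0.055 0.092]
tri [ 0.473 -0.141  0.095]
tri [ 0.564 -0.026  0.181]
tri [ 0.46  -0.042  0.151]
bay [ 0.5289 -0.0321  0.1339  0.1618]
[[[-0.2, 0.8], [-1.6, 0.4], [-1.0, 0.2], [-1.9, -0.2], [4.2, -8.2], [-0.2, -0.2]], [[-0.2, 0.0], [-0.6, 0.1], [-1.0, -1.1], [-0.5, -0.5], [1.6, 10.6], [-0.0, 1.8]]]
R z [[0.808, -0.161, -0.566], [0.132, 0.987, -0.092], [0.574, 0.0, 0.819]]
sheet scene [[0.33, -0.538], [0.586, -0.519], [0.566, -0.263], [0.31, -0.286]] c [ 0.448 -0.402  0.002]
sheet top [[0.584, -0.522], [0.564, -0.267], [0.311, -0.286], [0.331, -0.541]] c [ 0.447 -0.404  0.002]
tray scene [[0.352, 0.252], [0.602, 0.282], [0.571, 0.506], [0.325, 0.477]] c [0.463 0.379 0.026]
tray top [[0.598, 0.265], [0.572, 0.497], [0.33, 0.476], [0.35, 0.244]] c [0.462 0.37  0.026]
```

```bash
cat > fit.py <<'E'
from h import *
S=np.array([[277,222],[112,104],[352,150],[195,42],[272,75],[205,325],[18,195]])/3.5+[265,180]
T=np.array([[52,248],[332,199],[92,428],[352,380],[222,404],[5,68],[312,10]])/3.5+[275,170]
print("tri rear top",tri(S[5],T[5]).round(3),tri(S[6],T[6]).round(3))
def mod(p):
    r=bayR(p[3]); M=np.array([[81,100,10],[81,-100,10],[-76,100,12],[-76,-100,12],[-54,0,50]])/1e3
    P=r.apply(M)+p[:3]; c,s=np.cos(p[3]),np.sin(p[3])
    Q=[[p[0]+c*p[4]-s*y,p[1]+s*p[4]+c*y,.238] for y in(.111,-.111)]
    return np.r_[P,Q]
E
python3 - <<'E'
from fit import *
res=lambda p:np.r_[(proj("scene",mod(p))-S).ravel(),(proj("top",mod(p))-T).ravel()]
r=least_squares(res,[.53,0,.15,0.15,.2],loss='soft_l1');print("free",r.x.round(4));print(res(r.x).reshape(2,-1,2).round(1).tolist())
f=lambda q:res(np.r_[q[:2],.15,q[2:]])
r=least_squares(f,[.53,0,0.15,.2],loss='soft_l1');print("z=.15",r.x.round(4));print(f(r.x).reshape(2,-1,2).round(1).tolist())
p=np.r_[r.x[:2],.15,r.x[2:]]
o=np.zeros((560,800,3),np.uint8)
for i,(n,(x0,y0,w,h)) in enumerate((("scene",(265,175,112,125)),("top",(275,170,112,138)))):
    im=cv2.resize(cv2.imread(f"pics/{n}0.png")[y0:y0+h,x0:x0+w],None,fx=3.5,fy=3.5,interpolation=cv2.INTER_CUBIC)
    rr=bayR(p[3])
    for box in([[81,100,10],[81,-100,10],[-76,-100,12],[-76,100,12]],[[46,5,50],[46,-5,50],[-54,-5,50],[-54,5,50]]):
        uv=(proj(n,rr.apply(np.array(box)/1e3)+p[:3])+.5-[x0,y0])*3.5
        cv2.polylines(im,[uv.astype(int)],True,(0,0,255),1)
    o[:im.shape[0],400*i:400*i+im.shape[1]]=im
cv2.imwrite("pics/ov.png",o)
E
```

```text
tri rear top [0.694 0.105 0.23 ] [ 0.732 -0.105  0.222]
free [ 0.5277 -0.0321  0.1351  0.1675  0.1875]
[[[0.3, 0.3], [-1.4, 0.2], [-0.7, -0.3], [-1.8, -0.5], [-0.0, -0.0], [0.6, 0.1], [-2.3, -3.0]], [[-0.3, 0.7], [-0.7, 0.3], [-0.8, -0.5], [-0.4, -0.3], [0.1, 1.6], [-2.0, -0.2], [1.5, -0.2]]]
z=.15 [ 0.5288 -0.0308  0.1657  0.1862]
[[[0.4, -0.5], [-1.6, -0.9], [-0.3, -1.2], [-1.8, -1.7], [0.2, -1.2], [0.8, 0.3], [-2.1, -2.9]], [[-1.2, -0.1], [-0.7, -0.6], [-1.6, -0.7], [-0.3, -0.5], [-0.3, 1.4], [-2.4, -0.2], [1.2, -0.0]]]
```

View pics/ov.png

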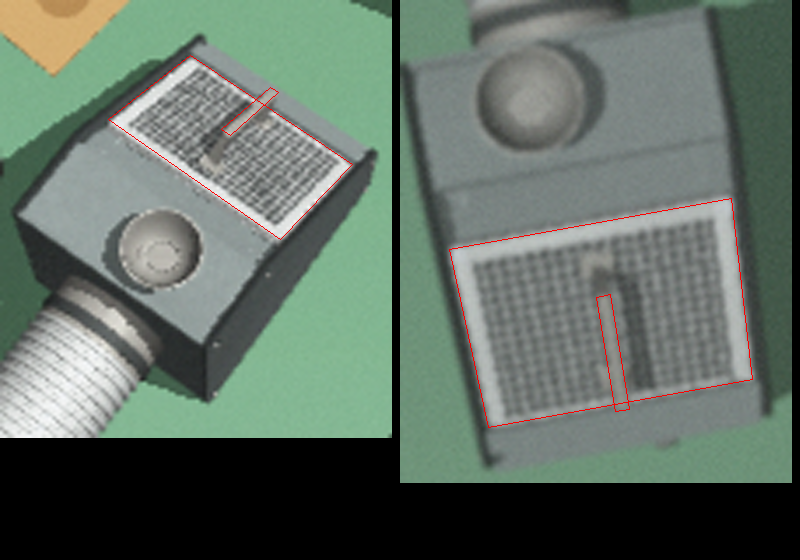

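The fit with z = 0.15 overlays well (about 1 px): the bay is at (0.529, -0.031, 0.150) with yaw 9.5°. Next is a helper that turns a target pose into tool-axis shifts.

```bash
cat >> h.py <<'E'
BAY=np.array([.529,-.031,.150]);YAW=.166
RX=R.from_euler('x',np.pi)
def grasp2tcp(g,rot): return np.asarray(g)+rot.apply([0,0,.011])
def go(pos,rot):
    from cell import ctrl
    s=ctrl.get_state();r0=R.from_euler('xyz',s["eef_rot"]);p0=np.array(s["ee_pos"])
    d=r0.inv().apply(pos-p0)
    print("t",round(s["time"],2),"pos",p0.round(4),"F",np.round(s["wrist_force"],1),"w",round(s["grip_width"],4))
    print(" target",np.round(pos,4)," shift(x20mm)",(d/.02).round(2)," turn(x5deg)",(np.degrees((r0.inv()*rot).as_rotvec())/5).round(2)," shift in target frame",(rot.inv().apply(pos-p0)/.02).round(2))
E
python3 - <<'E'
from h import *
rot=bayR(YAW)*RX
h=bayR(YAW).apply([-.004,0,.044])+BAY; print("handle",h.round(3))
go(grasp2tcp(h,rot)+bayR(YAW).apply([0,0,.09]),rot)
E
```

```text
handle [ 0.501 -0.036  0.184]
t 0.1 pos [ 0.2339 -0.5791  0.2219] F [ 0.2 -0.5 -0.2] w 0.0919
 target [ 0.4562 -0.0432  0.2485]  shift(x20mm) [ 20.34 -20.69  -1.3 ]  turn(x5deg) [-0.78  6.97  2.41]  shift in target frame [ 13.37 -24.59   7.74]
```

servo_tool --pt "1 0.9 -1 -0.3 0 0 0" --pt "1 0.9 -1 -0.3 0 0 0" --pt "1 0.9 -1 -0.3 0 0 0" --pt "1 0.9 -1 -0.3 0 0 0" --pt "1 0.9 -1 -0.3 0 0 0" --pt "1 0.9 -1 -0.3 0 0 0" --pt "1 0.9 -1 -0.3 0 0 0" --pt "1 0.9 -1 -0.3 0 0 0" --pt "1 0.9 -1 -0.3 0 0 0" --pt "1 0.9 -1 -0.3 0 0 0"

```text
time: 0.93
ee_pos: [0.3255, -0.3175, 0.2791]
eef_rot: [-3.132, 0.002, 0.377]
wrist_force: [-0.4, -0.3, 0.1]
grip_width: 0.092
```

servo_tool --pt "1 0.9 -1 0 0 0 0" --pt "1 0.9 -1 0 0 0 0" --pt "1 0.9 -1 0 0 0 0" --pt "1 0.9 -1 0 0 0 0" --pt "1 0.9 -1 0 0 0 0" --pt "1 0.9 -1 0 0 0 0" --pt "1 0.9 -1 0 0 0 0" --pt "1 0.9 -1 0 0 0 0" --pt "1 0.9 -1 0 0 0 0" --pt "1 0 0 0 0 0 0"

```text
time: 1.77
ee_pos: [0.4116, -0.0751, 0.2808]
eef_rot: [-3.132, 0.001, 0.378]
wrist_force: [-1.0, 1.1, -0.1]
grip_width: 0.0915
```

servo_tool --pt "1 0 0 0 -0.1 1 0.3" --pt "1 0 0 0 -0.1 1 0.3" --pt "1 0 0 0 -0.1 1 0.3" --pt "1 0 0 0 -0.1 1 0.3" --pt "1 0 0 0 -0.1 1 0.3" --pt "1 0 0 0 -0.1 1 0.3" --pt "1 0 0 0 -0.1 1 0.3" --pt "1 0 0 0 0 0 0"

```text
time: 2.43
ee_pos: [0.4118, -0.0745, 0.2795]
eef_rot: [-3.139, -0.634, 0.183]
wrist_force: [0.6, 0.7, -2.0]
grip_width: 0.0918
```

```bash
cat > p1.py <<'E'
import sys
from h import *
rot=bayR(YAW)*RX
h=bayR(YAW).apply([-.004,0,.044])+BAY
go(grasp2tcp(h,rot)+bayR(YAW).apply([0,0,float(sys.argv[1])]),rot)
E
python3 p1.py .06
```

```text
t 2.43 pos [ 0.4118 -0.0745  0.2795] F [ 0.6  0.7 -2. ] w 0.0918
 target [ 0.4732 -0.0404  0.2239]  shift(x20mm) [ 1.03 -1.11  4.21]  turn(x5deg) [-0.14 -0.26  0.16]  shift in target frame [ 1.11 -1.18  4.17]
```

servo_tool --pt "1 0.3 -0.3 1 -0.1 -0.2 0.1" --pt "1 0.3 -0.3 1 0 -0.1 0.1" --pt "1 0.3 -0.3 1 0 0 0" --pt "1 0.3 -0.3 1 0 0 0" --pt "1 0 0 0 0 0 0" --pt "1 0 0 0 0 0 0"

```text
time: 2.93
ee_pos: [0.4762, -0.0422, 0.2279]
eef_rot: [3.14, -0.599, 0.162]
wrist_force: [0.5, 0.5, 0.4]
grip_width: 0.0919
```

```bash
python3 p1.py 0; python3 - <<'E'
from h import *
from cell import ctrl
o=np.zeros((400,800,3),np.uint8)
for i,(n,x0,y0) in enumerate((("scene",260,160),("top",270,170))):
    f=cv2.cvtColor(ctrl.get_image(n)["frame"],cv2.COLOR_RGB2BGR); cv2.imwrite(f"pics/{n}1.png",f)
    o[:,400*i:400*i+400]=cv2.resize(f[y0:y0+130,x0:x0+130],(400,400),interpolation=cv2.INTER_CUBIC)
cv2.imwrite("pics/c2.png",o)
E
```

```text
t 2.93 pos [ 0.4762 -0.0422  0.2279] F [0.5 0.5 0.4] w 0.0919
 target [ 0.5071 -0.0347  0.1747]  shift(x20mm) [-0.19 -0.13  3.09]  turn(x5deg) [ 0.05  0.14 -0.04]  shift in target frame [-0.22 -0.12  3.09]
```

View pics/c2.png

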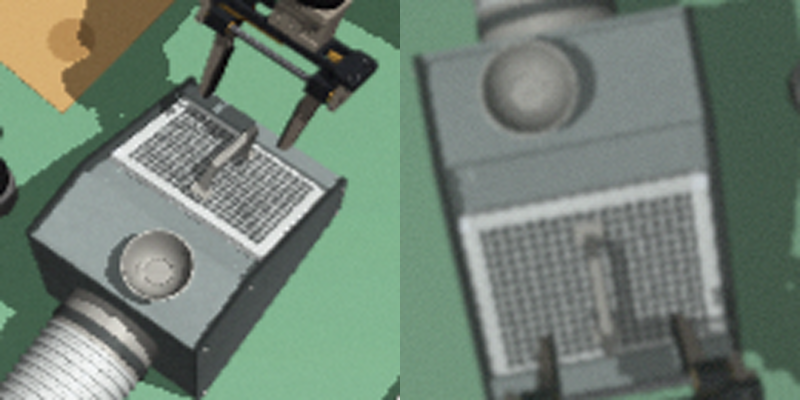

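The fingers straddle the bar in both views. I'll check the centring numerically.

```bash
python3 - <<'E'
from h import *
from cell import ctrl
s=ctrl.get_state();r=R.from_euler('xyz',s["eef_rot"]);p=np.array(s["ee_pos"])
k=400/130
for n,x0,y0,off in(("scene",260,160,0),("top",270,170,400)):
    t=np.array([p+r.apply([0,y,.008]) for y in(.046,.064,-.046,-.064)])
    b=bayR(YAW).apply(np.array([[46,0,50],[-54,0,50]])/1e3)+BAY
    print(n,"tips",((proj(n,t)+.5-[x0,y0])*k+[off,0]).round(0).tolist(),"bar",((proj(n,b)+.5-[x0,y0])*k+[off,0]).round(0).tolist())
E
```

```text
scene tips [[209.0, 94.0], [196.0, 85.0], [279.0, 142.0], [292.0, 151.0]] bar [[214.0, 163.0], [256.0, 125.0]]
top tips [[670.0, 324.0], [693.0, 320.0], [554.0, 344.0], [531.0, 348.0]] bar [[595.0, 260.0], [612.0, 361.0]]
```

servo_tool --pt "1 -0.2 -0.15 0.7 0 0.1 0" --pt "1 0 0 0.7 0 0 0" --pt "1 0 0 0.7 0 0 0" --pt "1 0 0 0.6 0 0 0" --pt "1 0 0 0 0 0 0" --pt "1 0 0 0 0 0 0"

```text
time: 3.53
ee_pos: [0.5045, -0.0383, 0.1865]
eef_rot: [3.135, -0.616, 0.162]
wrist_force: [-0.7, 0.2, 0.6]
grip_width: 0.0919
```

```bash
python3 p1.py 0
```

```text
t 3.53 pos [ 0.5045 -0.0383  0.1865] F [-0.7  0.2  0.6] w 0.0919
 target [ 0.5071 -0.0347  0.1747]  shift(x20mm) [-0.21 -0.16  0.57]  turn(x5deg) [ 0.1  -0.06 -0.04]  shift in target frame [-0.21 -0.16  0.57]
```

servo_tool --pt "1 -0.2 -0.15 0.4 0 0 0" --pt "1 0 0 0.2 0 0 0" --pt "1 0 0 0 0 0 0"

```text
time: 3.78
ee_pos: [0.5081, -0.0358, 0.1774]
eef_rot: [3.134, -0.62, 0.162]
wrist_force: [0.2, 0.4, -0.4]
grip_width: 0.0919
```

```bash
python3 p1.py 0
```

```text
t 3.78 pos [ 0.5081 -0.0358  0.1774] F [ 0.2  0.4 -0.4] w 0.0919
 target [ 0.5071 -0.0347  0.1747]  shift(x20mm) [-0.11 -0.07  0.08]  turn(x5deg) [ 0.11 -0.1  -0.04]  shift in target frame [-0.11 -0.06  0.08]
```

Close at moderate force.

servo_tool --pt "-1 0 0 0 0 0 0" --pt "-1 0 0 0 0 0 0" --pt "-1 0 0 0 0 0 0" --pt "-1 0 0 0 0 0 0" --pt "-1 0 0 0 0 0 0" --pt "-1 0 0 0 0 0 0" --pt "-1 0 0 0 0 0 0" --pt "-1 0 0 0 0 0 0" --grip_force 30

```text
time: 4.45
ee_pos: [0.5087, -0.0365, 0.1807]
eef_rot: [3.133, -0.624, 0.163]
wrist_force: [-0.3, 0.1, -1.1]
grip_width: 0.0407
```

```bash
python3 p1.py 0
```

```text
t 4.45 pos [ 0.5087 -0.0365  0.1807] F [-0.3  0.1 -1.1] w 0.0407
 target [ 0.5071 -0.0347  0.1747]  shift(x20mm) [-0.23 -0.11  0.2 ]  turn(x5deg) [ 0.12 -0.15 -0.03]  shift in target frame [-0.22 -0.1   0.21]
```

servo_tool --pt "-1 -0.15 -0.05 0.15 0 0 0" --pt "-1 -0.03 0 0.05 0 0 0" --pt "-1 0 0 0.03 0 0 0" --pt "-1 0 0 0.03 0 0 0" --pt "-1 0 0 0.03 0 0 0" --pt "-1 0 0 0.03 0 0 0" --grip_force 30

```text
time: 4.95
ee_pos: [0.509, -0.0349, 0.1738]
eef_rot: [3.133, -0.624, 0.164]
wrist_force: [-25.6, -6.4, 28.5]
grip_width: 0.0099
```

```bash
python3 p1.py 0
```

```text
t 4.95 pos [ 0.509  -0.0349  0.1738] F [-25.6  -6.4  28.5] w 0.0099
 target [ 0.5071 -0.0347  0.1747]  shift(x20mm) [-0.05 -0.03 -0.09]  turn(x5deg) [ 0.11 -0.15 -0.02]  shift in target frame [-0.05 -0.03 -0.09]
```

Gripped (9.9 mm wide), but pressing down slightly. I'll unload, then slide up the slope.

servo_tool --pt "-1 0 0 -0.08 0 0 0" --pt "-1 0 0 -0.02 0 0 0"

```text
time: 5.12
ee_pos: [0.5075, -0.0351, 0.1755]
eef_rot: [3.133, -0.624, 0.164]
wrist_force: [1.9, 0.2, -3.8]
grip_width: 0.0097
```

servo_tool --pt "-1 0.4 0 0 0 0 0" --pt "-1 0.5 0 0 0 0 0" --pt "-1 0.4 0 0 0 0 0" --pt "-1 0 0 0 0 0 0"

```text
time: 5.45
ee_pos: [0.5266, -0.0311, 0.1889]
eef_rot: [3.136, -0.619, 0.163]
wrist_force: [0.2, 0.2, -2.9]
grip_width: 0.0096
```

```bash
python3 p1.py 0
```

```text
t 5.45 pos [ 0.5266 -0.0311  0.1889] F [ 0.2  0.2 -2.9] w 0.0096
 target [ 0.5071 -0.0347  0.1747]  shift(x20mm) [-1.22  0.02 -0.  ]  turn(x5deg) [ 0.09 -0.09 -0.03]  shift in target frame [-1.22  0.01  0.01]
```

servo_tool --pt "-1 0 0 -0.3 0 0 0" --pt "-1 0 0 -0.6 0 0 0" --pt "-1 0 0 -0.8 0 0 0" --pt "-1 0 0 -0.8 0 0 0" --pt "-1 0 0 -0.8 0 0 0" --pt "-1 0 0 -0.8 0 0 0" --pt "-1 0 0 -0.8 0 0 0" --pt "-1 0 0 -0.8 0 0 0" --pt "-1 0 0 -0.5 0 0 0" --pt "-1 0 0 0 0 0 0"

```text
time: 6.28
ee_pos: [0.4443, -0.0394, 0.2837]
eef_rot: [-3.138, -0.599, 0.165]
wrist_force: [0.4, -0.2, -3.2]
grip_width: 0.0094
```

```bash
python3 - <<'E'
from h import *
from cell import ctrl
f=cv2.cvtColor(ctrl.get_image("scene")["frame"],cv2.COLOR_RGB2BGR);t=cv2.cvtColor(ctrl.get_image("top")["frame"],cv2.COLOR_RGB2BGR)
cv2.imwrite("pics/scene2.png",f);cv2.imwrite("pics/top2.png",t)
o=np.zeros((400,800,3),np.uint8)
o[:,:400]=cv2.resize(f[140:300,250:410],(400,400));o[:,400:]=cv2.resize(t[160:320,250:410],(400,400));cv2.imwrite("pics/c3.png",o)
# sheet yaw & target
c=np.array([.4475,-.403]);yaw=.085
E=np.array([[.586,-.519],[.566,-.263],[.31,-.286],[.33,-.538]]);a=E[0]-E[3];b=E[1]-E[2];print("sheet yaw",np.arctan2(a[1],a[0]),np.arctan2(b[1],b[0]))
rot=R.from_euler('z',.08)*RX
go(np.r_[c,.30],rot)
E
```

```text
sheet yaw 0.07408292254903381 0.08960317748487162
t 6.38 pos [ 0.4446 -0.0393  0.2824] F [ 0.4  0.  -2.7] w 0.0099
 target [ 0.4475 -0.403   0.3   ]  shift(x20mm) [-1.84 17.95 -2.4 ]  turn(x5deg) [-0.34 -6.85  0.95]  shift in target frame [-1.31 18.14 -0.88]
```

View pics/c3.png

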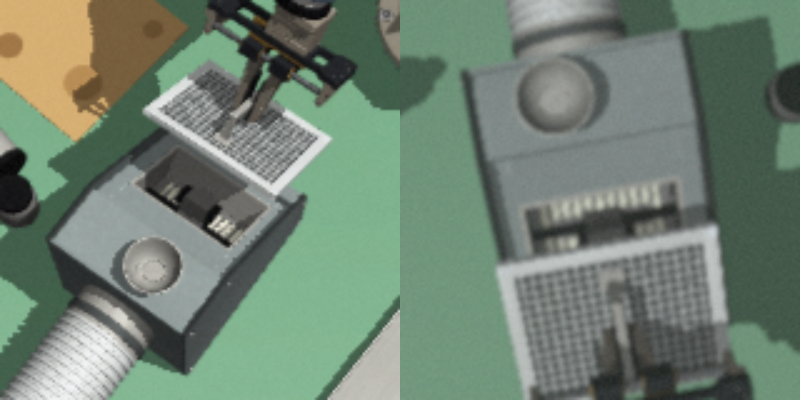

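The panel is held cleanly and the cassette shows behind it. Carry the panel to the sheet.

servo_tool --pt "-1 -0.1 0.5 -0.2 0 0 0" --pt "-1 -0.1 0.9 -0.2 0 0 0" --pt "-1 -0.1 0.9 -0.2 0 0 0" --pt "-1 -0.1 0.9 -0.2 0 0 0" --pt "-1 -0.1 0.9 -0.2 0 0 0" --pt "-1 -0.1 0.9 -0.2 0 0 0" --pt "-1 -0.1 0.9 -0.2 0 0 0" --pt "-1 -0.1 0.9 -0.2 0 0 0" --pt "-1 -0.1 0.9 -0.2 0 0 0" --pt "-1 -0.1 0.9 -0.2 0 0 0"

```text
time: 7.22
ee_pos: [0.4335, -0.2177, 0.29]
eef_rot: [-3.123, -0.588, 0.166]
wrist_force: [1.1, -0.1, -3.0]
grip_width: 0.0096
```

servo_tool --pt "-1 -0.1 0.9 -0.1 0 0 0" --pt "-1 -0.1 0.9 -0.1 0 0 0" --pt "-1 -0.1 0.9 -0.1 0 0 0" --pt "-1 -0.1 0.9 -0.1 0 0 0" --pt "-1 -0.1 0.9 -0.1 0 0 0" --pt "-1 -0.1 0.9 -0.1 0 0 0" --pt "-1 -0.1 0.9 0 0 0 0" --pt "-1 0 0.9 0 0 0 0" --pt "-1 0 0.9 0 0 0 0" --pt "-1 0 0.5 0 0 0 0"

```text
time: 8.05
ee_pos: [0.446, -0.4016, 0.2712]
eef_rot: [-3.11, -0.579, 0.156]
wrist_force: [0.7, -0.8, -2.9]
grip_width: 0.0094
```

servo_tool --pt "-1 0 0 0 0 -0.5 0.1" --pt "-1 0 0 0 -0.05 -0.9 0.1" --pt "-1 0 0 0 -0.05 -0.9 0.1" --pt "-1 0 0 0 -0.05 -0.9 0.15" --pt "-1 0 0 0 -0.05 -0.9 0.15" --pt "-1 0 0 0 -0.05 -0.9 0.15" --pt "-1 0 0 0 -0.05 -0.9 0.15" --pt "-1 0 0 0 -0.05 -0.8 0.1" --pt "-1 0 0 0 0 0 0"

```text
time: 8.8
ee_pos: [0.4473, -0.4025, 0.2573]
eef_rot: [-3.113, 0.04, 0.075]
wrist_force: [0.6, 0.7, -2.9]
grip_width: 0.0094
```

```bash
python3 - <<'E'
from h import *
go(np.r_[.4475,-.403,.15],R.from_euler('z',.08)*RX)
from cell import ctrl
print(ctrl.get_state()["eef_rot"])
E
```

```text
t 8.8 pos [ 0.4473 -0.4025  0.2573] F [ 0.6  0.7 -2.9] w 0.0094
 target [ 0.4475 -0.403   0.15  ]  shift(x20mm) [0.22 0.18 5.36]  turn(x5deg) [-0.33  0.46 -0.06]  shift in target frame [0.01 0.03 5.36]
[-3.1128994   0.03987412  0.07511034]
```

servo_tool --pt "-1 0 0 0.3 -0.2 0.35 0" --pt "-1 0 0 0.7 -0.2 0.25 0" --pt "-1 0 0 0.9 0 0 0" --pt "-1 0 0 0.9 0 0 0" --pt "-1 0 0 0.9 0 0 0" --pt "-1 0 0 0.9 0 0 0" --pt "-1 0 0 0.9 0 0 0" --pt "-1 0 0 0.9 0 0 0" --pt "-1 0 0 0.8 0 0 0" --pt "-1 0 0 0.4 0 0 0"

```text
time: 9.63
ee_pos: [0.4529, -0.397, 0.0914]
eef_rot: [-3.139, -0.037, 0.081]
wrist_force: [-0.8, 0.4, -3.7]
grip_width: 0.0096
```

```bash
python3 - <<'E'
from h import *
from cell import ctrl
go(np.r_[.4475,-.403,.035],R.from_euler('xyz',[3.133,-.013,.08]))
s=ctrl.get_state();r=R.from_euler('xyz',s["eef_rot"]);p=np.array(s["ee_pos"]);print(np.round(s["eef_rot"],3))
c=p+r.apply([-.001,0,.033-.010]); pr=r*R.from_euler('xyz',[3.133,-.013,0]).inv()  # panel rot
P=c+pr.apply(np.array([[85,100,0],[85,-100,0],[-85,-100,0],[-85,100,0]])/1e3)
Q=np.r_[.4475,-.403,.002]+R.from_euler('z',.082).apply(np.array([[130,130,0],[130,-130,0],[-130,-130,0],[-130,130,0]])/1e3)
o=np.zeros((400,800,3),np.uint8)
for i,(n,x0,y0) in enumerate((("scene",210,80),("top",405,230))):
    f=cv2.cvtColor(ctrl.get_image(n)["frame"],cv2.COLOR_RGB2BGR); cv2.imwrite(f"pics/{n}3.png",f)
    im=cv2.resize(f[y0:y0+125,x0:x0+125],(400,400),interpolation=cv2.INTER_CUBIC)
    for X,col in((P,(0,0,255)),(Q,(255,0,0))): cv2.polylines(im,[((proj(n,X)+.5-[x0,y0])*3.2).astype(int)],True,col,1)
    o[:,400*i:400*i+400]=im
cv2.imwrite("pics/c4.png",o)
E
```

```text
t 9.63 pos [ 0.4529 -0.397   0.0914] F [-0.8  0.4 -3.7] w 0.0096
 target [ 0.4475 -0.403   0.035 ]  shift(x20mm) [-0.4   0.29  2.8 ]  turn(x5deg) [-0.13 -0.28  0.01]  shift in target frame [-0.33  0.26  2.82]
[-3.139 -0.037  0.081]
```

View pics/c4.png

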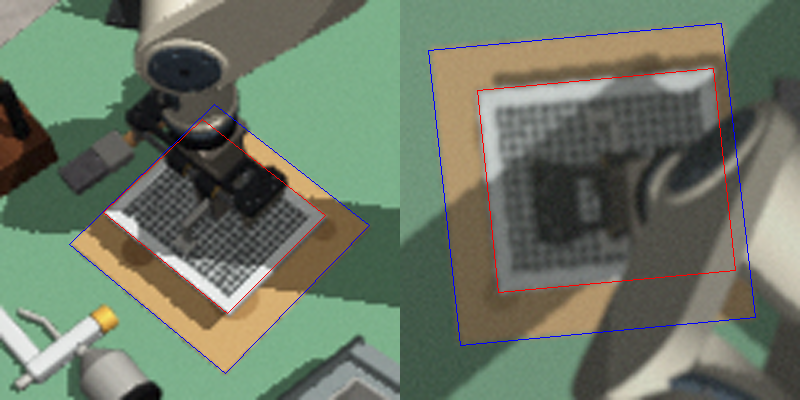

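The red panel model and blue sheet model both lie on the edges. Correct and lower.

servo_tool --pt "-1 -0.4 0.3 0.5 -0.1 -0.28 0" --pt "-1 0 0 0.6 0 0 0" --pt "-1 0 0 0.6 0 0 0" --pt "-1 0 0 0.4 0 0 0" --pt "-1 0 0 0.1 0 0 0"

```text
time: 10.15
ee_pos: [0.4486, -0.4054, 0.0483]
eef_rot: [3.133, -0.02, 0.08]
wrist_force: [0.5, -0.3, -3.5]
grip_width: 0.0096
```

```bash
cat > p2.py <<'E'
from h import *
go(np.r_[.4475,-.403,.035],R.from_euler('xyz',[3.133,-.013,.08]))
E
python3 p2.py
```

```text
t 10.15 pos [ 0.4486 -0.4054  0.0483] F [ 0.5 -0.3 -3.5] w 0.0096
 target [ 0.4475 -0.403   0.035 ]  shift(x20mm) [-0.06 -0.13  0.67]  turn(x5deg) [ 0.   -0.08  0.  ]  shift in target frame [-0.05 -0.13  0.67]
```

servo_tool --pt "-1 -0.05 -0.13 0.2 0 -0.08 0" --pt "-1 0 0 0.2 0 0 0" --pt "-1 0 0 0.1 0 0 0"

```text
time: 10.4
ee_pos: [0.448, -0.4027, 0.0377]
eef_rot: [3.133, -0.013, 0.08]
wrist_force: [-0.6, 0.2, -3.5]
grip_width: 0.0098
```

servo_tool --pt "-1 0 0 0.1 0 0 0" --pt "-1 0 0 0.05 0 0 0"

```text
time: 10.57
ee_pos: [0.4483, -0.4026, 0.0344]
eef_rot: [3.133, -0.014, 0.08]
wrist_force: [-0.8, 0.2, -2.6]
grip_width: 0.0098
```

```bash
python3 p2.py
```

```text
t 10.57 pos [ 0.4483 -0.4026  0.0344] F [-0.8  0.2 -2.6] w 0.0098
 target [ 0.4475 -0.403   0.035 ]  shift(x20mm) [-0.04  0.02 -0.03]  turn(x5deg) [ 0.   -0.01  0.  ]  shift in target frame [-0.04  0.02 -0.03]
```

servo_tool --pt "-1 0 0 0.06 0 0 0" --pt "-1 0 0 0.03 0 0 0"

```text
time: 10.73
ee_pos: [0.4486, -0.4027, 0.0342]
eef_rot: [3.133, -0.014, 0.081]
wrist_force: [-1.6, 1.3, -0.9]
grip_width: 0.0096
```

servo_tool --pt "-1 0 0 0.06 0 0 0" --pt "-1 0 0 0.05 0 0 0"

```text
time: 10.9
ee_pos: [0.4486, -0.4027, 0.0342]
eef_rot: [3.133, -0.014, 0.081]
wrist_force: [-2.7, 2.4, 7.4]
grip_width: 0.0101
```

Contact is firm. Release and retreat.

servo_tool --pt "0.2 0 0 0 0 0 0" --pt "0.2 0 0 0 0 0 0" --pt "0.2 0 0 0 0 0 0" --pt "0.2 0 0 0 0 0 0" --pt "0.2 0 0 -0.2 0 0 0" --pt "0.2 0 0 -0.5 0 0 0" --pt "0.5 0 0 -0.8 0 0 0" --pt "1 0 0 -1 0 0 0" --pt "1 0 0 -1 0 0 0" --pt "1 0 0 -1 0 0 0"

```text
time: 11.73
ee_pos: [0.4466, -0.4014, 0.1277]
eef_rot: [3.135, -0.012, 0.081]
wrist_force: [0.8, 0.5, -0.7]
grip_width: 0.0742
```

servo_tool --pt "1 0 0 -1 0 0 0" --pt "1 0 0 -1 0 0 0" --pt "1 0 0 -1 0 0 0" --pt "1 0 -0.5 -1 0 0 0" --pt "1 0 -0.5 -1 0 0 0" --pt "1 0 -1 -1 0 0 0" --pt "1 0 -1 -1 0 0 0" --pt "1 0 -1 -1 0 0 0" --pt "1 0 -1 0 0 0 0" --pt "1 0 -1 0 0 0 0"

```text
time: 12.57
ee_pos: [0.4349, -0.2801, 0.3084]
eef_rot: [3.123, -0.024, 0.077]
wrist_force: [0.5, 0.4, -0.3]
grip_width: 0.0919
```

```bash
python3 - <<'E'
from h import *
from cell import ctrl
rot=bayR(YAW)*RX
g=bayR(YAW).apply([0,0,-.018])+BAY; print("grip",g.round(3))
go(grasp2tcp(g,rot)+bayR(YAW).apply([0,0,.10]),rot)
o=np.zeros((400,800,3),np.uint8)
M=np.array([[62,77,0],[62,-77,0],[-62,-77,0],[-62,77,0]])/1e3
G=np.array([[18,20,-4],[18,-20,-4],[-18,-20,-4],[-18,20,-4]])/1e3
B=np.array([[0,30,-18],[0,-30,-18]])/1e3
for i,(n,x0,y0) in enumerate((("scene",270,180),("top",280,215))):
    f=cv2.cvtColor(ctrl.get_image(n)["frame"],cv2.COLOR_RGB2BGR); cv2.imwrite(f"pics/{n}4.png",f)
    im=cv2.resize(f[y0:y0+100,x0:x0+100],(400,400),interpolation=cv2.INTER_CUBIC)
    for X,col in((M,(0,0,255)),(G,(255,0,0)),(B,(0,255,255))): cv2.polylines(im,[((proj(n,bayR(YAW).apply(X)+BAY)+.5-[x0,y0])*4).astype(int)],True,col,1)
    o[:,400*i:400*i+400]=im
cv2.imwrite("pics/c5.png",o)
E
```

```text
grip [ 0.539 -0.029  0.135]
t 12.57 pos [ 0.4349 -0.2801  0.3084] F [ 0.5  0.4 -0.3] w 0.0919
 target [ 0.4888 -0.0377  0.2082]  shift(x20mm) [  3.49 -11.97   4.88]  turn(x5deg) [ 0.53  6.73 -0.93]  shift in target frame [  0.94 -11.51   6.78]
```

View pics/c5.png

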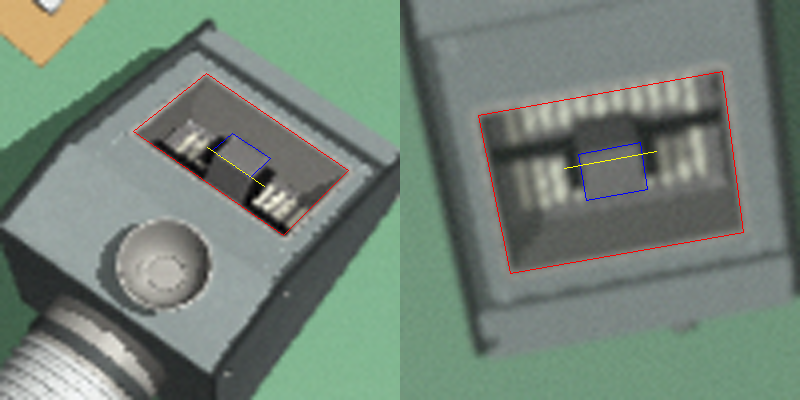

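The pocket, grip and button models fall on the image to within about 1 px. Move to the cassette.

servo_tool --pt "1 0 -1 0 0 0 0" --pt "1 0 -1 0 0 0 0" --pt "1 0 -1 0 0 0 0" --pt "1 0 -1 0 0 0 0" --pt "1 0 -1 0 0 0 0" --pt "1 0 -1 0 0 0 0" --pt "1 0 -1 0 0 0 0" --pt "1 0 -1 0 0 0 0" --pt "1 0 -1 0 0 0 0" --pt "1 0 -1 0 0 0 0"

```text
time: 13.5
ee_pos: [0.4192, -0.0796, 0.3078]
eef_rot: [3.118, -0.027, 0.075]
wrist_force: [0.6, 0.6, 0.5]
grip_width: 0.0918
```

servo_tool --pt "1 0 -0.5 0 0.1 1 -0.1" --pt "1 0 -0.5 0 0.1 1 -0.1" --pt "1 0 0 0 0.1 1 -0.2" --pt "1 0 0 0 0.1 1 -0.2" --pt "1 0 0 0 0.1 1 -0.1" --pt "1 0 0 0 0 1 -0.1" --pt "1 0 0 0 0 0.7 -0.1" --pt "1 0 0 0 0 0 0"

```text
time: 14.17
ee_pos: [0.4202, -0.059, 0.3108]
eef_rot: [3.12, -0.64, 0.179]
wrist_force: [-0.3, -0.3, -0.6]
grip_width: 0.0916
```

```bash
cat > p3.py <<'E'
import sys
from h import *
rot=bayR(YAW)*RX
g=bayR(YAW).apply([0,0,-.018])+BAY
go(grasp2tcp(g,rot)+bayR(YAW).apply([0,0,float(sys.argv[1])]),rot)
E
python3 p3.py .06
```

```text
t 14.17 pos [ 0.4202 -0.059   0.3108] F [-0.3 -0.3 -0.6] w 0.0916
 target [ 0.5115 -0.0339  0.1754]  shift(x20mm) [-0.26 -0.6   8.23]  turn(x5deg) [ 0.16 -0.33  0.12]  shift in target frame [-0.03 -0.48  8.24]
```

servo_tool --pt "1 0 -0.2 0.8 0.15 -0.3 0.1" --pt "1 0 -0.15 1 0 0 0" --pt "1 0 -0.1 1 0 0 0" --pt "1 0 0 1 0 0 0" --pt "1 0 0 1 0 0 0" --pt "1 0 0 1 0 0 0" --pt "1 0 0 1 0 0 0" --pt "1 0 0 1 0 0 0" --pt "1 0 0 0 0 0 0" --pt "1 0 0 0 0 0 0"

```text
time: 15.0
ee_pos: [0.5199, -0.0385, 0.1841]
eef_rot: [3.137, -0.607, 0.167]
wrist_force: [0.3, 0.5, -0.4]
grip_width: 0.0919
```

```bash
python3 p3.py 0
```

```text
t 15.0 pos [ 0.5199 -0.0385  0.1841] F [ 0.3  0.5 -0.4] w 0.0919
 target [ 0.5454 -0.0283  0.1262]  shift(x20mm) [-0.55 -0.31  3.14]  turn(x5deg) [0.05 0.04 0.01]  shift in target frame [-0.56 -0.29  3.14]
```

servo_tool --pt "1 -0.5 -0.3 0.3 0 0 0" --pt "1 -0.1 -0.05 0.3 0 0 0" --pt "1 0 0 0.2 0 0 0" --pt "1 0 0 0 0 0 0"

```text
time: 15.33
ee_pos: [0.5204, -0.0307, 0.1678]
eef_rot: [3.139, -0.61, 0.169]
wrist_force: [1.0, 0.2, 0.2]
grip_width: 0.0918
```

```bash
python3 p3.py 0
```

```text
t 15.33 pos [ 0.5204 -0.0307  0.1678] F [1.  0.2 0.2] w 0.0918
 target [ 0.5454 -0.0283  0.1262]  shift(x20mm) [-0.16  0.08  2.42]  turn(x5deg) [0.01 0.   0.03]  shift in target frame [-0.17  0.09  2.42]
```

servo_tool --pt "1 -0.1 0.08 0.6 0 0 0" --pt "1 -0.05 0 0.6 0 0 0" --pt "1 -0.03 0 0.6 0 0 0" --pt "1 0 0 0.3 0 0 0" --pt "1 0 0 0.05 0 0 0"

```text
time: 15.75
ee_pos: [0.547, -0.0283, 0.1379]
eef_rot: [3.139, -0.623, 0.172]
wrist_force: [1.0, -0.2, 0.6]
grip_width: 0.0918
```

```bash
python3 p3.py 0
```

```text
t 15.75 pos [ 0.547  -0.0283  0.1379] F [ 1.  -0.2  0.6] w 0.0918
 target [ 0.5454 -0.0283  0.1262]  shift(x20mm) [-0.41 -0.02  0.43]  turn(x5deg) [-0.01 -0.14  0.05]  shift in target frame [-0.4  -0.02  0.43]
```

servo_tool --pt "1 -0.35 0 0.3 0 -0.14 0" --pt "1 -0.1 0 0.1 0 0 0" --pt "1 -0.03 0 0.05 0 0 0"

```text
time: 16.0
ee_pos: [0.5467, -0.0283, 0.1289]
eef_rot: [3.14, -0.617, 0.173]
wrist_force: [-0.4, 0.5, -0.2]
grip_width: 0.0913
```

```bash
python3 p3.py 0
```

```text
t 16.0 pos [ 0.5467 -0.0283  0.1289] F [-0.4  0.5 -0.2] w 0.0913
 target [ 0.5454 -0.0283  0.1262]  shift(x20mm) [-0.13 -0.01  0.07]  turn(x5deg) [-0.03 -0.07  0.06]  shift in target frame [-0.13 -0.01  0.07]
```

Within 3 mm. Close with drift compensation.

servo_tool --pt "-1 -0.1 0 0.06 0 -0.05 0" --pt "-1 -0.04 0 0.04 0 0 0" --pt "-1 -0.02 0 0.02 0 0 0" --pt "-1 -0.01 0 0.02 0 0 0" --pt "-1 -0.01 0 0.02 0 0 0" --pt "-1 0 0 0.01 0 0 0" --grip_force 40

```text
time: 16.5
ee_pos: [0.5468, -0.0278, 0.1274]
eef_rot: [-3.141, -0.618, 0.174]
wrist_force: [-5.7, -0.6, 5.7]
grip_width: 0.0541
```

```bash
python3 p3.py 0
```

```text
t 16.5 pos [ 0.5468 -0.0278  0.1274] F [-5.7 -0.6  5.7] w 0.0541
 target [ 0.5454 -0.0283  0.1262]  shift(x20mm) [-0.09  0.01  0.01]  turn(x5deg) [-0.05 -0.08  0.07]  shift in target frame [-0.09  0.01  0.01]
```

servo_tool --pt "-1 0 0 0 0 0 0" --pt "-1 0 0 0 0 0 0" --pt "-1 0 0 0 0 0 0" --pt "-1 0 0 0 0 0 0"

```text
time: 16.83
ee_pos: [0.5465, -0.0274, 0.1278]
eef_rot: [-3.141, -0.618, 0.174]
wrist_force: [1.1, 1.6, -1.7]
grip_width: 0.0408
```

servo_tool --pt "-1 0 0 0 0 0 0" --pt "-1 0 0 0 0 0 0"

```text
time: 17.0
ee_pos: [0.5465, -0.0274, 0.1278]
eef_rot: [-3.141, -0.618, 0.174]
wrist_force: [-1.4, 0.4, 3.1]
grip_width: 0.041
```

```bash
python3 p3.py 0;  python3 - <<'E'
from h import *
from cell import ctrl
o=np.zeros((400,800,3),np.uint8)
for i,(n,x0,y0) in enumerate((("scene",270,180),("top",280,215))):
    f=cv2.cvtColor(ctrl.get_image(n)["frame"],cv2.COLOR_RGB2BGR); cv2.imwrite(f"pics/{n}5.png",f)
    o[:,400*i:400*i+400]=cv2.resize(f[y0:y0+100,x0:x0+100],(400,400),interpolation=cv2.INTER_CUBIC)
cv2.imwrite("pics/c6.png",o)
E
```

```text
t 17.0 pos [ 0.5465 -0.0274  0.1278] F [-1.4  0.4  3.1] w 0.041
 target [ 0.5454 -0.0283  0.1262]  shift(x20mm) [-0.09  0.03  0.03]  turn(x5deg) [-0.06 -0.09  0.07]  shift in target frame [-0.09  0.03  0.03]
```

View pics/c6.png

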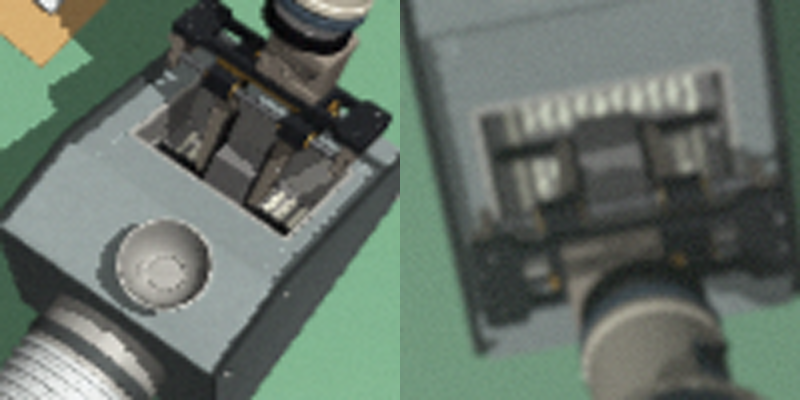

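Both fingers are on the grip, and the width is steady at 41 mm. That suggests the buttons are hard against their stops. I'll pull gently and watch the force.

servo_tool --pt "-1 0 0 -0.1 0 0 0" --pt "-1 0 0 -0.15 0 0 0"

```text
time: 17.27
ee_pos: [0.5437, -0.028, 0.1315]
eef_rot: [-3.141, -0.618, 0.173]
wrist_force: [4.5, 0.9, -4.6]
grip_width: 0.0407
```

servo_tool --pt "-1 0 0 -0.2 0 0 0" --pt "-1 0 0 -0.25 0 0 0" --pt "-1 0 0 -0.25 0 0 0"

```text
time: 17.52
ee_pos: [0.536, -0.0297, 0.1429]
eef_rot: [-3.141, -0.616, 0.173]
wrist_force: [3.2, 1.1, -3.1]
grip_width: 0.0409
```

```bash
python3 p3.py .12
```

```text
t 17.52 pos [ 0.536  -0.0297  0.1429] F [ 3.2  1.1 -3.1] w 0.0409
 target [ 0.4775 -0.0396  0.2245]  shift(x20mm) [-0.06 -0.02 -5.05]  turn(x5deg) [-0.06 -0.06  0.06]  shift in target frame [-0.09  0.   -5.05]
```

servo_tool --pt "-1 0 0 -0.4 0 0 0" --pt "-1 0 0 -0.5 0 0 0" --pt "-1 0 0 -0.5 0 0 0" --pt "-1 0 0 -0.5 0 0 0" --pt "-1 0 0 -0.5 0 0 0"

```text
time: 17.93
ee_pos: [0.5085, -0.0356, 0.1829]
eef_rot: [3.141, -0.614, 0.172]
wrist_force: [3.6, 0.7, -3.6]
grip_width: 0.0408
```

```bash
python3 p3.py .13
```

```text
t 17.93 pos [ 0.5085 -0.0356  0.1829] F [ 3.6  0.7 -3.6] w 0.0408
 target [ 0.4719 -0.0406  0.2327]  shift(x20mm) [-0.07 -0.07 -3.1 ]  turn(x5deg) [-0.03 -0.04  0.06]  shift in target frame [-0.08 -0.06 -3.1 ]
```

servo_tool --pt "-1 0 -0.02 -0.5 0 0 0" --pt "-1 0 -0.02 -0.6 0 0 0" --pt "-1 0 0 -0.6 0 0 0" --pt "-1 0 0 -0.6 0 0 0" --pt "-1 0 0 -0.6 0 0 0" --pt "-1 0 0 -0.6 0 0 0" --pt "-1 0 0 -0.6 0 0 0" --pt "-1 0 0 -0.5 0 0 0" --pt "-1 0 0 -0.3 0 0 0" --pt "-1 0 0 0 0 0 0"

```text
time: 18.77
ee_pos: [0.4433, -0.0453, 0.2624]
eef_rot: [3.14, -0.6, 0.171]
wrist_force: [0.8, 0.1, -4.1]
grip_width: 0.0411
```

```bash
python3 p3.py .13; python3 - <<'E'
from h import *
# refine tray: fit 250x230 rect at z=.026 to tray boundary points in both views (clear picture 4)
for n,(x0,y0,x1,y1) in(("scene",(370,243,480,350)),("top",(136,228,242,340))):
    im=cv2.GaussianBlur(cv2.imread(f"pics/{n}4.png"),(0,0),1.0);h=cv2.cvtColor(im,cv2.COLOR_BGR2HSV)[y0:y1,x0:x1]
    m=cv2.morphologyEx((h[...,1]<45).astype(np.uint8),cv2.MORPH_OPEN,np.ones((5,5)))
    c=max(cv2.findContours(m,0,2)[0],key=cv2.contourArea).reshape(-1,2)+[x0,y0]
    hull=cv2.convexHull(c); print(n,cv2.contourArea(hull),cv2.approxPolyDP(hull,5,True).reshape(-1,2).tolist())
o=np.zeros((400,800,3),np.uint8)
for i,(n,x0,y0) in enumerate((("scene",370,243),("top",135,228))):
    o[:,400*i:400*i+400]=cv2.resize(cv2.imread(f"pics/{n}4.png")[y0:y0+112,x0:x0+112],(400,400),interpolation=cv2.INTER_CUBIC)
cv2.imwrite("pics/c7.png",o)
E
```

```text
t 18.77 pos [ 0.4433 -0.0453  0.2624] F [ 0.8  0.1 -4.1] w 0.0411
 target [ 0.4719 -0.0406  0.2327]  shift(x20mm) [0.36 0.   2.04]  turn(x5deg) [-0.02  0.12  0.05]  shift in target frame [0.34 0.   2.04]
scene 4819.5 [[419, 251], [471, 288], [432, 344], [379, 304]]
top 7697.0 [[223, 236], [233, 324], [151, 334], [142, 246]]
```

View pics/c7.png

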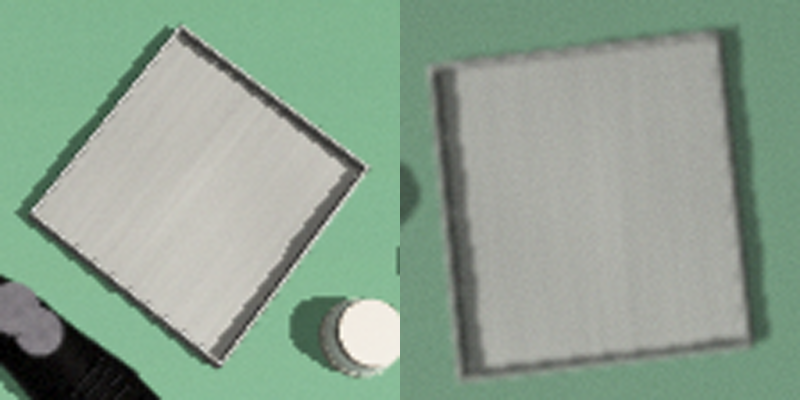

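The crop shows clear tray rim corners: scene (180,28), (366,168), (218,364), (30,210); top (718,32), (430,67), (464,376), (750,343). I'll fit the tray pose to them.

```bash
python3 - <<'E'
from h import *
from cell import ctrl
k=112/400
# order: model (+x,+y),(+x,-y),(-x,-y),(-x,+y); scene right-bottom = +y
S=np.array([[218,364],[30,210],[180,28],[366,168]])*k+[370,243]-.5
T=(np.array([[430,67],[718,32],[750,343],[464,376]])-[400,0])*k+[135,228]-.5
M=np.array([[125,115],[125,-115],[-125,-115],[-125,115]])/1e3
def P(p): return np.c_[(R.from_euler('z',p[2]).apply(np.c_[M,np.zeros(4)])+[p[0],p[1],0])[:,:2],np.full(4,.026)]
res=lambda p:np.r_[(proj("scene",P(p))-S).ravel(),(proj("top",P(p))-T).ravel()]
r=least_squares(res,[.46,.37,.1]);print(r.x.round(4),res(r.x).reshape(2,4,2).round(1).tolist())
go(np.r_[r.x[:2],.25],R.from_euler('xyz',[np.pi,0,r.x[2]]))
E
```

```text
[0.4629 0.3746 0.1055] [[[-0.0, 0.6], [-1.2, 0.4], [-0.6, -1.6], [0.4, -0.6]], [[-0.4, -1.3], [0.1, -1.0], [0.5, 1.0], [-1.5, 1.4]]]
t 18.77 pos [ 0.4433 -0.0453  0.2624] F [ 0.8  0.1 -4.1] w 0.0411
 target [0.4629 0.3746 0.25  ]  shift(x20mm) [  3.4  -20.53   3.04]  turn(x5deg) [-0.21 -6.88  0.72]  shift in target frame [  3.19 -20.78   0.62]
```

servo_tool --pt "-1 0 -0.5 -0.2 0 0 0" --pt "-1 0.1 -0.9 -0.1 0 0 0" --pt "-1 0.1 -0.9 -0.1 0 0 0" --pt "-1 0.1 -0.9 -0.1 0 0 0" --pt "-1 0.1 -0.9 0 0 0 0" --pt "-1 0.1 -0.9 0 0 0 0" --pt "-1 0.1 -0.9 0 0 0 0" --pt "-1 0.1 -0.9 0 0 0 0" --pt "-1 0.1 -0.9 0 0 0 0" --pt "-1 0.1 -0.9 0 0 0 0"

```text
time: 19.6
ee_pos: [0.4194, 0.1297, 0.2738]
eef_rot: [-3.14, -0.59, 0.16]
wrist_force: [0.9, 0.4, -3.4]
grip_width: 0.041
```

servo_tool --pt "-1 0.2 -0.9 0 0 0 0" --pt "-1 0.2 -0.9 0 0 0 0" --pt "-1 0.2 -0.9 0 0 0 0" --pt "-1 0.2 -0.9 0 0 0 0" --pt "-1 0.2 -0.9 0 0 0 0" --pt "-1 0.2 -0.9 0 0 0 0" --pt "-1 0.2 -0.9 0 0 0 0" --pt "-1 0.2 -0.9 0 0 0 0" --pt "-1 0.2 -0.9 0 0 0 0" --pt "-1 0.2 -0.9 0 0 0 0"

```text
time: 20.43
ee_pos: [0.4156, 0.3243, 0.2853]
eef_rot: [-3.141, -0.573, 0.166]
wrist_force: [0.2, 0.3, -3.7]
grip_width: 0.041
```

servo_tool --pt "-1 0 -0.5 0 0 -0.5 0.1" --pt "-1 0 -0.3 0 0 -0.9 0.1" --pt "-1 0 0 0 0 -0.9 0.1" --pt "-1 0 0 0 0 -0.9 0.1" --pt "-1 0 0 0 -0.05 -0.9 0.1" --pt "-1 0 0 0 -0.05 -0.9 0.1" --pt "-1 0 0 0 -0.05 -0.8 0.1" --pt "-1 0 0 0 -0.05 -0.6 0" --pt "-1 0 0 0 0 0 0"

```text
time: 21.18
ee_pos: [0.408, 0.3502, 0.275]
eef_rot: [-3.135, 0.026, 0.117]
wrist_force: [-0.0, -0.2, -4.5]
grip_width: 0.0409
```

```bash
cat > p4.py <<'E'
from h import *
from cell import ctrl
go(np.array([.463,.3745,.0715])+[.0018,0,0],R.from_euler('xyz',[np.pi,-.007,.113]))
print(np.round(ctrl.get_state()["eef_rot"],3))
E
python3 p4.py
```

```text
t 21.18 pos [0.408  0.3502 0.275 ] F [-0.  -0.2 -4.5] w 0.0409
 target [0.4648 0.3745 0.0715]  shift(x20mm) [ 3.23 -0.8  10.1 ]  turn(x5deg) [-0.08  0.38  0.05]  shift in target frame [ 2.89 -0.89 10.2 ]
[-3.135  0.026  0.117]
```

servo_tool --pt "-1 0.5 -0.2 0 -0.08 0.35 0.05" --pt "-1 0.7 -0.2 0.2 0 0 0" --pt "-1 0.7 -0.2 0.7 0 0 0" --pt "-1 0.7 -0.2 0.9 0 0 0" --pt "-1 0.3 -0.1 0.9 0 0 0" --pt "-1 0 0 0.9 0 0 0" --pt "-1 0 0 0.9 0 0 0" --pt "-1 0 0 0.9 0 0 0" --pt "-1 0 0 0.7 0 0 0" --pt "-1 0 0 0.2 0 0 0"

```text
time: 22.02
ee_pos: [0.4715, 0.3821, 0.1406]
eef_rot: [-3.141, -0.04, 0.116]
wrist_force: [-0.5, -1.0, -3.3]
grip_width: 0.0406
```

```bash
python3 p4.py; python3 - <<'E'
from h import *
from cell import ctrl
s=ctrl.get_state();r=R.from_euler('xyz',s["eef_rot"]);p=np.array(s["ee_pos"])
pr=r*R.from_euler('xyz',[np.pi,-.007,.008]).inv(); c=p+r.apply([-.0018,0,.067])
M=np.array([[60,75],[60,-75],[-60,-75],[-60,75]])/1e3
Q=np.r_[.463,.3745,.026]+R.from_euler('z',.1055).apply(np.c_[M*[125/60,115/75],np.zeros(4)])
o=np.zeros((400,800,3),np.uint8)
for i,(n,x0,y0) in enumerate((("scene",365,235),("top",130,222))):
    f=cv2.cvtColor(ctrl.get_image(n)["frame"],cv2.COLOR_RGB2BGR); cv2.imwrite(f"pics/{n}6.png",f)
    im=cv2.resize(f[y0:y0+125,x0:x0+125],(400,400),interpolation=cv2.INTER_CUBIC)
    for X,col in((c+pr.apply(np.c_[M,np.full(4,.045)]),(0,0,255)),(Q,(255,0,0))): cv2.polylines(im,[((proj(n,X)+.5-[x0,y0])*3.2).astype(int)],True,col,1)
    o[:,400*i:400*i+400]=im
cv2.imwrite("pics/c8.png",o)
E
```

```text
t 22.02 pos [0.4715 0.3821 0.1406] F [-0.5 -1.  -3.3] w 0.0406
 target [0.4648 0.3745 0.0715]  shift(x20mm) [-0.51  0.34  3.44]  turn(x5deg) [-0.01 -0.38  0.04]  shift in target frame [-0.4   0.34  3.45]
[-3.141 -0.04   0.116]
```

View pics/c8.png

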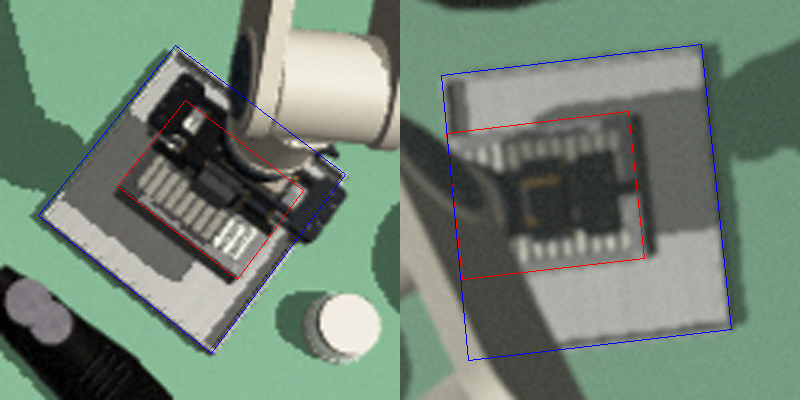

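The cassette hangs level over the tray and agrees with the model. Correct and lower.

servo_tool --pt "-1 -0.45 0.35 0.3 0 -0.38 0" --pt "-1 0 0 0.6 0 0 0" --pt "-1 0 0 0.7 0 0 0" --pt "-1 0 0 0.7 0 0 0" --pt "-1 0 0 0.3 0 0 0" --pt "-1 0 0 0 0 0 0"

```text
time: 22.62
ee_pos: [0.4659, 0.3761, 0.0908]
eef_rot: [-3.135, -0.013, 0.117]
wrist_force: [0.4, -0.7, -3.3]
grip_width: 0.0409
```

```bash
python3 p4.py
```

```text
t 22.62 pos [0.4659 0.3761 0.0908] F [ 0.4 -0.7 -3.3] w 0.0409
 target [0.4648 0.3745 0.0715]  shift(x20mm) [-0.07  0.08  0.96]  turn(x5deg) [-0.07 -0.07  0.04]  shift in target frame [-0.07  0.07  0.97]
[-3.135 -0.013  0.117]
```

servo_tool --pt "-1 -0.05 0.08 0.3 -0.07 -0.07 0" --pt "-1 0 0 0.3 0 0 0" --pt "-1 0 0 0.2 0 0 0"

```text
time: 22.87
ee_pos: [0.4664, 0.375, 0.0755]
eef_rot: [-3.14, -0.009, 0.116]
wrist_force: [-0.3, -0.1, -4.6]
grip_width: 0.041
```

servo_tool --pt "-1 0 0 0.08 0 0 0" --pt "-1 0 0 0.05 0 0 0"

```text
time: 23.03
ee_pos: [0.4666, 0.375, 0.0724]
eef_rot: [-3.14, -0.009, 0.116]
wrist_force: [0.0, -1.5, 8.9]
grip_width: 0.0411
```

```bash
python3 p4.py
```

```text
t 23.03 pos [0.4666 0.375  0.0724] F [ 0.  -1.5  8.9] w 0.0411
 target [0.4648 0.3745 0.0715]  shift(x20mm) [-0.09  0.02  0.04]  turn(x5deg) [-0.01 -0.03  0.04]  shift in target frame [-0.09  0.02  0.04]
[-3.14  -0.009  0.116]
```

It rests on the tray floor with about 13 N of contact. Release and withdraw.

servo_tool --pt "1 0 0 0 0 0 0" --pt "1 0 0 0 0 0 0" --pt "1 0 0 0 0 0 0" --pt "1 0 0 0 0 0 0" --pt "1 0 0 0 0 0 0" --pt "1 0 0 -0.3 0 0 0" --pt "1 0 0 -0.6 0 0 0" --pt "1 0 0 -1 0 0 0" --pt "1 0 0 -1 0 0 0" --pt "1 0 0 -1 0 0 0"

```text
time: 23.87
ee_pos: [0.4654, 0.3746, 0.1547]
eef_rot: [-3.141, -0.008, 0.116]
wrist_force: [-0.2, -0.1, 0.0]
grip_width: 0.0922
```

servo_tool --pt "1 0 0 -1 0 0 0" --pt "1 0 0 -1 0 0 0" --pt "1 0 0 -1 0 0 0" --pt "1 -0.5 0 -1 0 0 0" --pt "1 -0.5 0.5 -1 0 0 0" --pt "1 -0.5 1 -1 0 0 0" --pt "1 -0.5 1 0 0 0 0" --pt "1 0 1 0 0 0 0" --pt "1 0 1 0 0 0 0" --pt "1 0 1 0 0 0 0"

```text
time: 24.7
ee_pos: [0.4378, 0.2618, 0.3008]
eef_rot: [-3.127, -0.03, 0.121]
wrist_force: [0.6, 0.1, -0.1]
grip_width: 0.092
```

servo_tool --pt "1 0 1 0 0 0 0" --pt "1 0 1 0 0 0 0" --pt "1 0 1 0 0 0 0" --pt "1 0 0 0 0 0 0"

```text
time: 25.03
ee_pos: [0.4449, 0.197, 0.3064]
eef_rot: [-3.126, -0.038, 0.12]
wrist_force: [-0.5, -0.0, -0.1]
grip_width: 0.0919
```

```bash
python3 - <<'E'
from h import *
from cell import ctrl
t=cv2.cvtColor(ctrl.get_image("top")["frame"],cv2.COLOR_RGB2BGR);f=cv2.cvtColor(ctrl.get_image("scene")["frame"],cv2.COLOR_RGB2BGR)
cv2.imwrite("pics/top7.png",t);cv2.imwrite("pics/scene7.png",f)
def rect(c,yaw,hx,hy,z): return np.r_[c,z]+R.from_euler('z',yaw).apply(np.array([[hx,hy,0],[hx,-hy,0],[-hx,-hy,0],[-hx,hy,0]]))
X=[rect([.4475,-.403],.08,.085,.1,.012),rect([.463,.3745],.1055,.06,.075,.049)]
o=np.zeros((600,800,3),np.uint8)
for j,(n,boxes) in enumerate((("scene",[(215,95),(365,235)]),("top",[(405,230),(130,225)]))):
    F={"scene":f,"top":t}[n]
    for i,(x0,y0) in enumerate(boxes):
        im=cv2.resize(F[y0:y0+110,x0:x0+146],(400,300),interpolation=cv2.INTER_CUBIC);k=400/146
        cv2.polylines(im,[((proj(n,X[i])+.5-[x0,y0])*k).astype(int)],True,(0,0,255),1)
        o[300*j:300*j+300,400*i:400*i+400]=im
cv2.imwrite("pics/c9.png",o)
# bystanders: change between first and last top picture, outside arm
d=cv2.absdiff(cv2.GaussianBlur(t,(0,0),2),cv2.GaussianBlur(cv2.imread("pics/top0.png"),(0,0),2)).max(2)
for nm,(u,v) in dict(shoe=(175,208),bottle=(230,198),jarw=(113,288),jarg=(408,195),gun=(465,203),brush=(528,280),tin=(313,196)).items(): print(nm,d[v-12:v+12,u-12:u+12].mean().round(1))
E
```

```text
shoe 2.2
bottle 4.6
jarw 6.8
jarg 2.5
gun 5.8
brush 23.7
tin 5.2
```

View pics/c9.png

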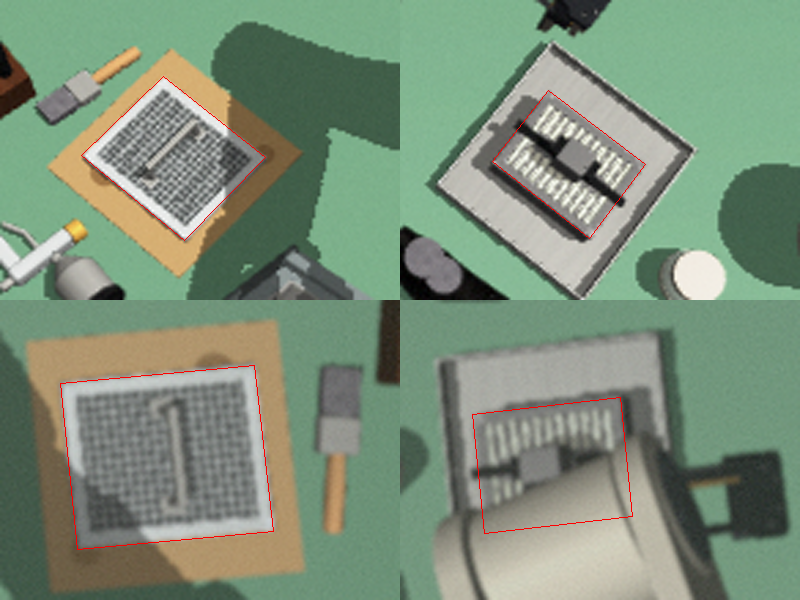

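Both parts lie flat on their models, centred, with the grip and handle up. The brush is where it was, at (247,126) in the scene view; the change there is the arm's shadow. Hand in.

```bash
python3 -c "
from cell import ctrl
print(ctrl.finish_job())"
```

```text
the job is handed in; nothing more can be done
None
```

I took the panel off the intake and laid it flat, handle up, on the brown paper sheet. Then I squeezed the cassette's two buttons, drew it out and set it flat, grip up, in the steel tray. It was handed in at about 25 s of robot time.

- **Placement:** in the last pictures both parts lie on the outlines projected at their target spots, to within about 1–2 pixels (a few mm). In the top view the arm partly hid the cassette, so that check rests mostly on the other camera.
- **Lowering:** both were lowered until they touched before I let go, at about 7 N for the panel and 9 N for the cassette at the wrist. The gripper is clear of everything.
- **Forces:** one brief push of about 38 N came while gripping the panel handle. It went through the fingers onto the seated panel, and I eased it off at once. It is well under the 120 N wrist limit and just under the 40 N limit for the arm and gripper body.
- **Other objects:** six of the seven showed only small changes between the first and last top views. The brush area changed more (23.7 against 7 or less), which I put down to the arm's shadow, because in the other view the brush is where it started.
- **Grip width:** it read 41 mm on the pressed buttons, not the stated 44 mm. I took this as the pads or button stops giving a little, and the latch came free with no extra force.

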